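# Post the bored spacer plate into the plate box

## Robot

A 7-joint arm with a two-finger parallel gripper is mounted at the origin on a cart in front of the work surface, level with it; the furniture and walls round the work are solid. World frame = base frame: x ahead of the robot, y to its left, z up, the work surface at z = 0. Lengths are in mm, angles in rad, forces in N, time in s.
With the tool pointing down it reaches from about 425 to 825 mm from the base axis. Payload 3.6 kg.
Tool frame: the origin (TCP) lies on the front face of the gripper's body, between the roots of the fingers; the fingertips stand 84 mm ahead of it and the grasp point (between the pads) lies 65 mm ahead of it; z points along the fingers, y is the direction in which the jaws open and shut (so a half turn about z gives the same grasp; the last joint's range is limited). The gripper opens to 93 mm and grips with 3 to 60 N. Pads are 15 mm wide; open, the fingers measure 128 mm over their backs; the gripper's body (75 mm by 188 mm) begins 65 mm behind the grasp point.
Start: joints at [-1.315, 0.615, -0.013, 1.423, 0.008, 1.103, -0.04], TCP at [180.726, 624.345, 302.74] pointing down, gripper open.
Joint ranges: [-3.12, 3.12], [-0.3, 2.06], [-1.34, 1.32], [0.26, 2.42], [-1.36, 4.5], [0.01, 1.98], [-2.84, 2.84]. Speed limits (rad/s): [2.79, 2.79, 3.14, 3.14, 3.14, 3.14, 3.14].

## Interface

Orientations are given as a unit quaternion [w, x, y, z].
In Python, from cell import ctrl, cams gives the robot as it stands. The module is installed in compiled form; this text tells all that it offers.
- The arm moves only by the tool servo_tool, never from a script. Its argument "moves" is one flat list of numbers, 6 for each row, row after row: the shift along the tool's x, y, z in m, then the turn, a rotation vector about the tool's x, y, z in degrees. A call has 1 to 12 rows; each row shifts and turns the commanded pose from where the row before left it, along the tool's axes as they then stand; what a row does not reach is not made up. A row lasts 1/12 s, in which the tool goes at most 41.7 mm and 7.16 degrees, less where a joint would pass 70% of its speed; a pose out of reach is approached as far as the arm can. A call with a gripper value outside its range is refused whole. "claw" is the opening, from 0 (shut) to 1 (fully open), set as the call begins (left out, the last holds). The fingers move at their own pace and stop on an object; the grip force is fixed at half the most. Time passes only in rows, so rows that do not move let the fingers close. It gives the time, the measured TCP pose, the force and the opening at its end, in the units of the state.
- ctrl.sense(): the state, without advancing time (a new reading comes with each control period).
- cams.get_image(name): name is "scene" or "top"; returns the picture (384x512x3 uint8, red, green, blue); there is no depth.
- cams.camera_info(name): a dict with "intrinsics" (3x3 intrinsics, pixels), "extrinsics" (4x4, takes a point from camera to world coordinates). Camera axes: x right, y up, looking along -z (the intrinsics and any distortion apply to the point x, -y, -z); pixel columns grow to the right and rows downward; lengths in mm; the calibration is good to about 2 mm. A picture is of the moment at which its call begins. camera_info takes no time and is no camera call.
- ctrl.close_job(): hands the job in, once; it reports no verdict.
The state is a dict: "time": time; "joints": joint angles; "joint_velocities": joint speeds; "effort": joint torques, N m; "tcp_pos": TCP position; "ee_rot": TCP orientation; "contact_force": force on the tool from outside, world axes, zero at the start; "moment": the same for the moment, N m; "gripper_width": opening from 0.0 (shut) to 1.0 (fully open).
Only numpy, scipy, OpenCV 4.12 (cv2) and the standard library are available. Lean on these libraries where they do the work, as an engineer would, in place of code of your own. Each camera call takes 0.05 s, during which the arm holds its last target.

## Task

The spacer plate with the round hole is done with: take it off the sloping rest, turn it edge-on and post it through the slot in the top of the grey plate box, so that it drops right in and lies inside. Leave the plain plate in its place on the rest.

Things in the scene. Friction and masses are not known exactly. Their poses are not given: they have to be found in the camera images.
- holed_plate_mid (a point): Centre of the loose bored plate: bare aluminium, 80 wide x 100 tall x 10 thick, 0.14-0.28 kg, round 40 mm hole centred 36 mm above the lower edge. Leans 34 deg (0.60 rad) back from upright on the rest, at either place. x: through its thickness, out of the back face (towards the back board); y: along its width; z: up its slope to the top edge. Its top 42 mm stand free on both faces, to be pinched.
- plain_plate_mid (a point): Centre of the plain plate: loose, same size and material but no hole, leaning in the same way on the rest beside the bored one, 24 mm between them. Axes as for the bored plate.
- plate_rest: Plate rest fixed to the worktop: pale wooden foot board 130 (x) x 216 (y) x 10 mm, aluminium ledge with a lip 7 mm high in front, back board reaching 58 mm up the slope from the plates' lower edges, 24 mm pin between the plates. Origin: underside centre. Plates stand side by side along y, centres at y = +52 and -52 mm; their tops lean to +x.
- slot (a point): Centre of the slot, level with the top face of the grey sheet-steel plate box (fixed, empty, 110 x 150 x 125 mm high, closed but for the slot, walls 4 mm). z is up; the slot is 104 mm long along y and 18 mm wide along x, in the middle of the top. 117 mm of free depth below the top: a plate let go upright in the slot drops wholly in.
Not all that is in view belongs to the job. What is shaped like the part that bears holed_plate_mid but pink is not meant.

How it is judged:
By the outcome, as a careful person would: the job done as asked, in the order asked, and still so for the second after the job is handed in, with the robot touching nothing.
It also fails if it takes over 48 s, if anything falls off the work surface, if the arm or the gripper's body presses on something with over 40 N, if the wrist force passes 120 N, or if a joint passes its speed limit or range.

## Working session

There is one attempt and no reset: what is moved stays moved. The work goes in short steps, Python scripts to look and compute and a tool call to move; the robot and the scene stay as the last step left them, time stands still between calls to the robot, and variables do not carry over. Pictures are saved under pics/ and viewed, and the job is handed in when it is done.

Besides the shell and the picture viewer there is one more tool, called as name(argument=value, ...) on one line, values as JSON. servo_tool: Moves the arm, as the interface text tells. Its arguments: {"type":"object","properties":{"moves":{"type":"array"},"claw":{"type":"number"}},"required":["moves"]}

```bash
mkdir -p pics
python3 - <<'E'
from cell import ctrl,cams
import cv2
for n in("scene","top"):
    im=cams.get_image(n); cv2.imwrite(f"pics/{n}0.png",im[...,::-1]); i=cams.camera_info(n); print(n,i)
print(ctrl.sense())
E
```

```text
scene {'intrinsics': array([[444.79042432,   0.        , 258.11913295],
       [  0.        , 444.79042432, 194.0053832 ],
       [  0.        ,   0.        ,   1.        ]]), 'extrinsics': array([[ 6.81423235e-01,  3.27195795e-01, -6.54679529e-01,
        -3.38334877e+02],
       [-7.31822360e-01,  2.92482326e-01, -6.15540513e-01,
        -7.13914994e+02],
       [-9.92007559e-03,  8.98552726e-01,  4.38753451e-01,
         6.79336135e+02],
       [ 0.00000000e+00,  0.00000000e+00,  0.00000000e+00,
         1.00000000e+00]])}
top {'intrinsics': array([[386.42137934,   0.        , 259.05995532],
       [  0.        , 386.42137934, 186.22095528],
       [  0.        ,   0.        ,   1.        ]]), 'extrinsics': array([[-4.77969373e-02,  9.78894946e-01, -1.98696092e-01,
         2.89698238e+02],
       [-9.98850729e-01, -4.75504170e-02,  6.01492818e-03,
         9.60302494e+01],
       [-3.56009926e-03,  1.98755232e-01,  9.80042695e-01,
         1.14386357e+03],
       [ 0.00000000e+00,  0.00000000e+00,  0.00000000e+00,
         1.00000000e+00]])}
{'time': 0.1, 'joints': array([-1.31548786,  0.61582098, -0.01262355,  1.42469453,  0.00811162,
        1.10341542, -0.04039805]), 'joint_velocities': array([ 0.00035496, -0.00235716, -0.00015231, -0.00419194, -0.00101149,
        0.00069635, -0.00070579]), 'effort': array([ 1.01390688e-03, -4.60041726e+01,  2.09721085e-01, -1.66243923e+01,
       -6.12715515e-02,  1.68558658e-02,  1.02550969e-04]), 'tcp_pos': array([180.60509354, 623.87819332, 301.71239056]), 'ee_rot': array([-1.43720580e-04,  1.40399685e-01,  9.90094248e-01, -1.13491614e-03]), 'contact_force': array([0.19852378, 0.44175109, 0.48526264]), 'moment': array([-0.01976791, -0.00789127,  0.01328711]), 'gripper_width': 1.0038757028427447}
```

View pics/scene0.png

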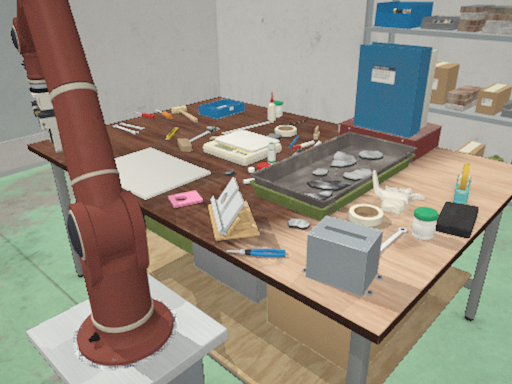

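View pics/top0.png

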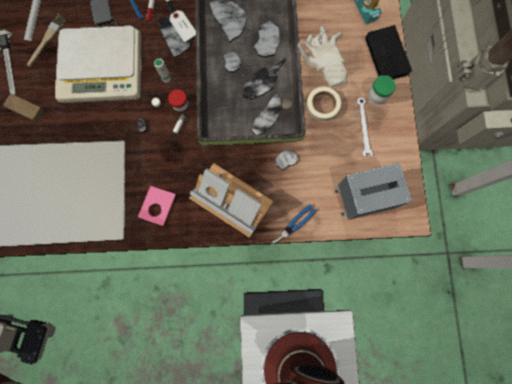

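The scene view shows the rest near (232,212) and the grey box near (345,255). In the top view the rest is at (230,200) with the holed plate on the left, the box is at (375,190), and the pink decoy at (157,205). I'll enlarge these.

Run:
```python
import cv2
t=cv2.imread("pics/top0.png"); s=cv2.imread("pics/scene0.png")
def c(im,x,y,w,h,k,n): cv2.imwrite(n,cv2.resize(im[y:y+h,x:x+w],None,fx=k,fy=k,interpolation=cv2.INTER_CUBIC))
c(t,180,155,100,90,7,"pics/c1.png"); c(t,330,155,90,70,8,"pics/c2.png")
c(s,195,165,80,80,7,"pics/c3.png"); c(s,295,205,95,95,6,"pics/c4.png")
```

```text
(no output)
```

View pics/c1.png

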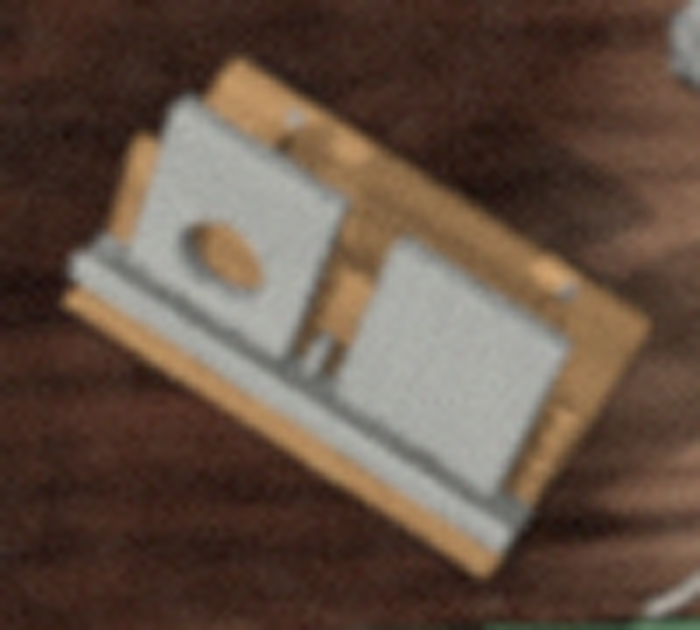

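View pics/c2.png

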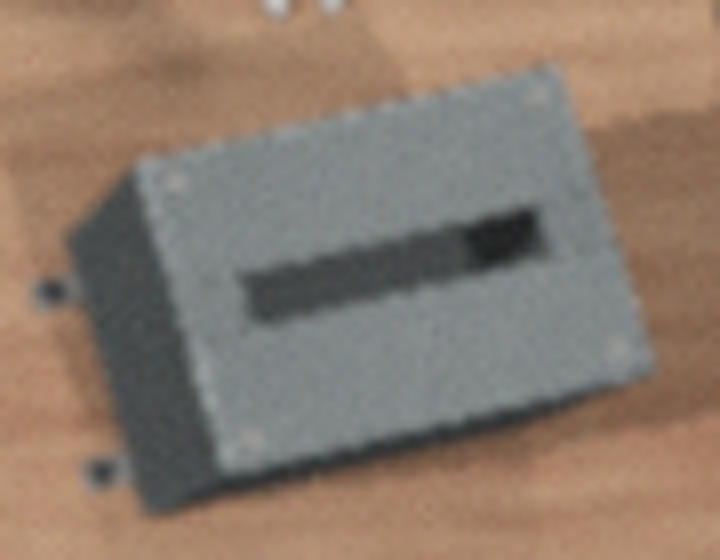

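View pics/c3.png

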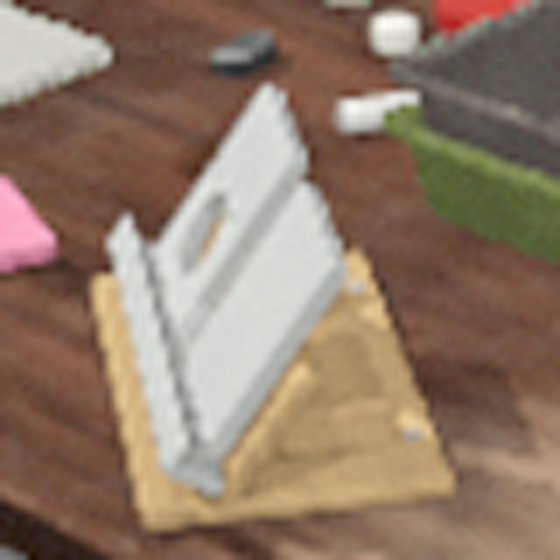

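View pics/c4.png

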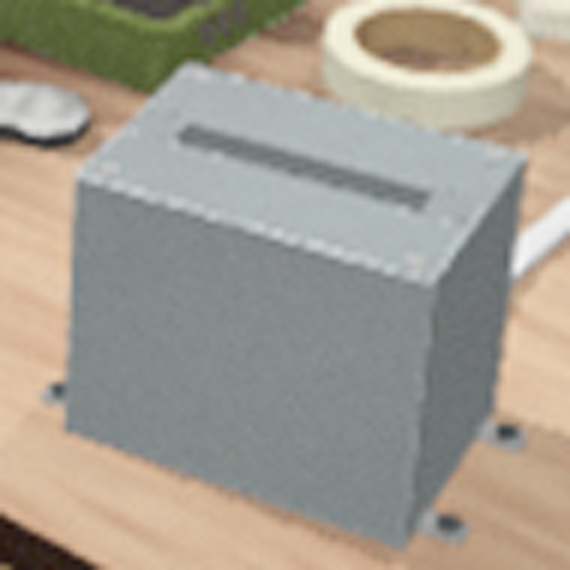

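```bash
cat > h.py <<'E'
import numpy as np
from scipy.spatial.transform import Rotation as R
from scipy.optimize import least_squares
CAM={}
def info(n):
    from cell import cams
    if n not in CAM: CAM[n]=cams.camera_info(n)
    return CAM[n]
def proj(n,P):
    i=info(n);K=i["intrinsics"];E=i["extrinsics"]
    c=(np.atleast_2d(P)-E[:3,3])@E[:3,:3]; c=c*[1,-1,-1]
    p=c@K.T; return p[:,:2]/p[:,2:]
def px(c,x0,y0,k): c=np.array(c,float); return (c+.5)/k-.5+[x0,y0]
E
python3 - <<'E'
from h import *
c1=lambda a:px(a,180,155,7); c2=lambda a:px(a,330,155,8); c3=lambda a:px(a,195,165,7); c4=lambda a:px(a,295,205,6)
def fit(obs,x0,model):
    f=lambda p:np.concatenate([(proj(n,model(p,np.array(L,float)))-o).ravel() for n,L,o in obs])
    r=least_squares(f,x0,loss='soft_l1',f_scale=.7)
    for n,L,o in obs: print(n,np.round(proj(n,model(r.x,np.array(L,float)))-o,1).tolist())
    print(np.round(r.x,4)); return r.x
m=lambda p,L:L@R.from_euler('z',p[2]).as_matrix().T+[p[0],p[1],0]
rest=fit([("top",[[65,108,10],[65,-108,10],[-65,-108,10],[-65,108,10]],c1([[240,58],[650,322],[487,578],[65,298]])),
 ("scene",[[-65,108,10],[-65,-108,10],[65,-108,10]],c3([[92,280],[148,528],[452,487]]))],[400,150,-.5],m)
box=fit([("top",[[55,75,125],[55,-75,125],[-55,-75,125],[-55,75,125]],c2([[138,162],[552,66],[655,372],[225,475]])),
 ("scene",[[55,75,125],[55,-75,125],[-55,-75,125],[-55,75,125]],c4([[190,66],[525,160],[433,283],[80,180]])),
 ("top",[[9,52,125],[9,-52,125],[-9,-52,125],[-9,52,125]],c2([[243,274],[536,206],[550,252],[258,325]])),
 ("scene",[[9,52,125],[9,-52,125],[-9,-52,125],[-9,52,125]],c4([[192,122],[432,192],[420,210],[178,137]]))],[400,-150,.2],m)
T=R.from_euler('y',.6).as_matrix()
def pm(p,L): return (L@T.T+[p[3],p[5],p[4]])@R.from_euler('z',p[2]).as_matrix().T+[p[0],p[1],0]
F=lambda y,z:[-5,y,z]
y=rest
pl=lambda p,L:(L@T.T)@R.from_euler('z',p[3]).as_matrix().T+p[:3]
h=fit([("top",[F(40,50),F(-40,50),F(-40,-50),F(40,-50)],c1([[185,99],[347,201],[293,357],[132,260]])),
 ("top",[F(0,-14)],c1([[224,256]])),
 ("scene",[F(40,50),F(-40,50),F(0,-14)],c3([[268,85],[305,163],[205,232]]))],[rest[0],rest[1]+45,60,rest[2]],pl)
p=fit([("top",[F(40,50),F(-40,50),F(-40,-50)],c1([[407,240],[567,347],[497,490]])),
 ("scene",[F(40,50),F(-40,50)],c3([[303,185],[342,262]]))],[rest[0],rest[1]-45,60,rest[2]],pl)
for q in(h,p): print("in rest",R.from_euler('z',-rest[2]).apply(q[:3]-[rest[0],rest[1],0]))
E
```

```text
top [[-0.1, -0.7], [1.3, -0.1], [0.5, 0.2], [0.2, 0.4]]
scene [[-0.2, -0.7], [-1.2, -2.3], [-0.0, -1.4]]
[484.8059 173.2954  -0.6262]
top [[0.1, -0.2], [1.5, -0.6], [1.0, -0.0], [0.6, -0.0]]
scene [[-0.5, -1.0], [0.5, -1.2], [-0.1, -0.3], [-1.5, -1.2]]
top [[-0.0, 0.1], [0.5, -0.1], [0.7, 0.5], [-0.0, 0.1]]
scene [[-0.1, -0.5], [0.2, -0.7], [-0.5, -0.2], [-0.9, 0.2]]
[ 4.764672e+02 -2.329995e+02  1.838000e-01]
top [[-1.1, 0.2], [0.2, 0.3], [-0.1, -0.1], [0.0, -0.1]]
top [[0.8, -0.3]]
scene [[0.1, 0.1], [-0.6, -0.7], [0.6, 0.5]]
[513.9942 217.4982  61.093   -0.5944]
top [[-1.3, -0.1], [0.5, -0.0], [0.1, 0.2]]
scene [[0.5, -0.4], [-0.3, 0.5]]
[453.6582 133.0873  60.7917  -0.6099]
in rest [-2.25749002 52.92211264 61.09297517]
in rest [ -1.67143808 -50.83379227  60.79165952]
```

```bash
cat >> h.py <<'E'
YP=-0.616; PC=np.array([513.8,217.2,61.0]); T=R.from_euler('y',.6)
Rp=R.from_euler('z',YP)*T
def toolrot(Rpl): # tool y=+plate x, tool z=-plate z, x=y cross z
    M=Rpl.as_matrix(); y=M[:,0]; z=-M[:,2]; return R.from_matrix(np.stack([np.cross(y,z),y,z],1))
def tcp_grasp(off): # tcp so grasp point lies at plate z = 50-17, then off mm up slope
    return PC+Rp.apply([0,0,33+65+off])
def cur():
    from cell import ctrl
    s=ctrl.sense(); q=np.array(s["ee_rot"]); return s,np.array(s["tcp_pos"]),R.from_quat(q[[1,2,3,0]])
def plan(p1,r1,n,p0=None,r0=None):
    s,p,r=cur(); p0=p if p0 is None else p0; r0=r if r0 is None else r0
    dv=(r0.inv()*r1).as_rotvec()
    out=[]; pc,rc=p0,r0
    for k in range(1,n+1):
        pt=p0+(p1-p0)*k/n; rt=r0*R.from_rotvec(dv*k/n)
        d=rc.inv().apply(pt-pc)/1000; w=np.degrees((rc.inv()*rt).as_rotvec())
        d=np.round(d,4); w=np.round(w,2); out.append(list(d)+list(w))
        pc=pc+rc.apply(d*1000); rc=rc*R.from_rotvec(np.radians(w))
    print("dist %.1f ang %.1f"%(np.linalg.norm(p1-p0),np.degrees(np.linalg.norm(dv))))
    for i in range(0,n,12): print(", ".join(", ".join("%g"%v for v in o) for o in out[i:i+12])); print()
E
python3 - <<'E'
from h import *
print(tcp_grasp(70),tcp_grasp(0)); plan(tcp_grasp(90),toolrot(Rp),24)
E
```

```text
[591.22430754 162.39230007 199.6563833 ] [558.9641794  185.22884171 141.88289026]
dist 634.5 ang 112.7
-0.0222, -0.0139, 0.0036, 0.96, 1.36, 4.39, -0.0233, -0.012, 0.0033, 0.97, 1.37, 4.39, -0.0242, -0.0102, 0.0029, 0.96, 1.36, 4.39, -0.025, -0.0082, 0.0024, 0.96, 1.36, 4.39, -0.0257, -0.0063, 0.002, 0.96, 1.37, 4.39, -0.026, -0.0043, 0.0015, 0.97, 1.36, 4.39, -0.0263, -0.0022, 0.0009, 0.96, 1.37, 4.39, -0.0265, -0.0002, 0.0002, 0.96, 1.36, 4.39, -0.0263, 0.0018, -0.0003, 0.97, 1.36, 4.39, -0.0262, 0.0038, -0.0011, 0.96, 1.37, 4.39, -0.0257, 0.0058, -0.0017, 0.96, 1.36, 4.39, -0.0252, 0.0077, -0.0025, 0.96, 1.36, 4.39

-0.0244, 0.0096, -0.0031, 0.97, 1.37, 4.39, -0.0236, 0.0113, -0.004, 0.96, 1.36, 4.39, -0.0225, 0.013, -0.0047, 0.96, 1.37, 4.39, -0.0214, 0.0146, -0.0054, 0.96, 1.36, 4.39, -0.02, 0.0162, -0.0062, 0.97, 1.36, 4.4, -0.0186, 0.0174, -0.007, 0.96, 1.37, 4.39, -0.017, 0.0188, -0.0076, 0.96, 1.36, 4.39, -0.0153, 0.0198, -0.0084, 0.97, 1.36, 4.39, -0.0136, 0.0208, -0.0091, 0.96, 1.37, 4.39, -0.0117, 0.0216, -0.0097, 0.96, 1.36, 4.39, -0.0099, 0.0223, -0.0103, 0.96, 1.36, 4.39, -0.0078, 0.0227, -0.011, 0.97, 1.37, 4.39
```

servo_tool(moves=[-0.0222, -0.0139, 0.0036, 0.96, 1.36, 4.39, -0.0233, -0.012, 0.0033, 0.97, 1.37, 4.39, -0.0242, -0.0102, 0.0029, 0.96, 1.36, 4.39, -0.025, -0.0082, 0.0024, 0.96, 1.36, 4.39, -0.0257, -0.0063, 0.002, 0.96, 1.37, 4.39, -0.026, -0.0043, 0.0015, 0.97, 1.36, 4.39, -0.0263, -0.0022, 0.0009, 0.96, 1.37, 4.39, -0.0265, -0.0002, 0.0002, 0.96, 1.36, 4.39, -0.0263, 0.0018, -0.0003, 0.97, 1.36, 4.39, -0.0262, 0.0038, -0.0011, 0.96, 1.37, 4.39, -0.0257, 0.0058, -0.0017, 0.96, 1.36, 4.39, -0.0252, 0.0077, -0.0025, 0.96, 1.36, 4.39], claw=0.5)

```text
time: 1.1
tcp_pos: [391.2, 389.4, 259.1]
ee_rot: [-0.15, 0.562, 0.81, -0.077]
contact_force: [0.6, 0.4, -0.2]
gripper_width: 0.497
```

servo_tool(moves=[-0.0244, 0.0096, -0.0031, 0.97, 1.37, 4.39, -0.0236, 0.0113, -0.004, 0.96, 1.36, 4.39, -0.0225, 0.013, -0.0047, 0.96, 1.37, 4.39, -0.0214, 0.0146, -0.0054, 0.96, 1.36, 4.39, -0.02, 0.0162, -0.0062, 0.97, 1.36, 4.4, -0.0186, 0.0174, -0.007, 0.96, 1.37, 4.39, -0.017, 0.0188, -0.0076, 0.96, 1.36, 4.39, -0.0153, 0.0198, -0.0084, 0.97, 1.36, 4.39, -0.0136, 0.0208, -0.0091, 0.96, 1.37, 4.39, -0.0117, 0.0216, -0.0097, 0.96, 1.36, 4.39, -0.0099, 0.0223, -0.0103, 0.96, 1.36, 4.39, -0.0078, 0.0227, -0.011, 0.97, 1.37, 4.39])

```text
time: 2.1
tcp_pos: [601.2, 155.5, 215.7]
ee_rot: [-0.264, 0.849, 0.437, -0.136]
contact_force: [-0.7, 0.1, -0.8]
gripper_width: 0.5
```

Run:
```python
from h import *
from cell import cams
import cv2
s,p,r=cur(); print(s["time"],s["joints"],p-tcp_grasp(90),np.degrees((r.inv()*toolrot(Rp)).as_rotvec()))
for n,c in(("top",(150,90,150,150)),("scene",(140,80,170,170))):
    im=cams.get_image(n)[...,::-1];x,y,w,h=c
    cv2.imwrite(f"pics/{n}1.png",cv2.resize(im[y:y+h,x:x+w],None,fx=3.5,fy=3.5,interpolation=cv2.INTER_CUBIC))
plan(tcp_grasp(0),toolrot(Rp),8)
```

```text
2.1 [-0.30783508  0.85992206  0.33342122  1.35354209 -0.59584785  1.51547037
 -0.43482473] [ 0.71369778 -0.32114133 -0.46387414] [-0.1388537  -0.13206031 -0.16658485]
dist 91.5 ang 0.6
0.0004, -0.0007, 0.0114, 0.02, -0.01, -0.08, 0.0005, -0.0007, 0.0114, 0.02, -0.02, -0.07, 0.0004, -0.0008, 0.0114, 0.02, -0.01, -0.08, 0.0004, -0.0007, 0.0114, 0.02, -0.02, -0.08, 0.0005, -0.0007, 0.0115, 0.02, -0.01, -0.08, 0.0004, -0.0007, 0.0114, 0.02, -0.01, -0.07, 0.0005, -0.0007, 0.0114, 0.02, -0.02, -0.08, 0.0004, -0.0007, 0.0114, 0.02, -0.01, -0.08
```

View pics/top1.png

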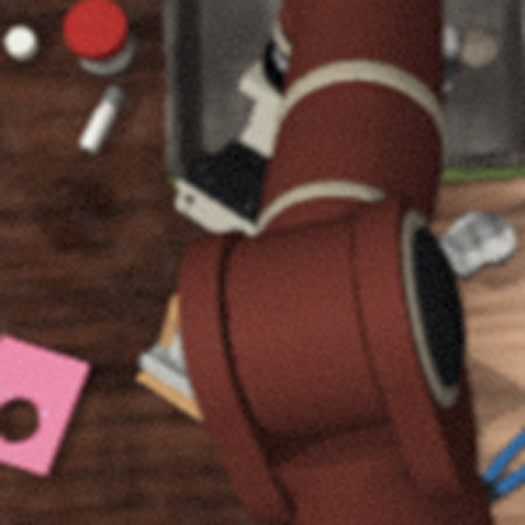

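View pics/scene1.png

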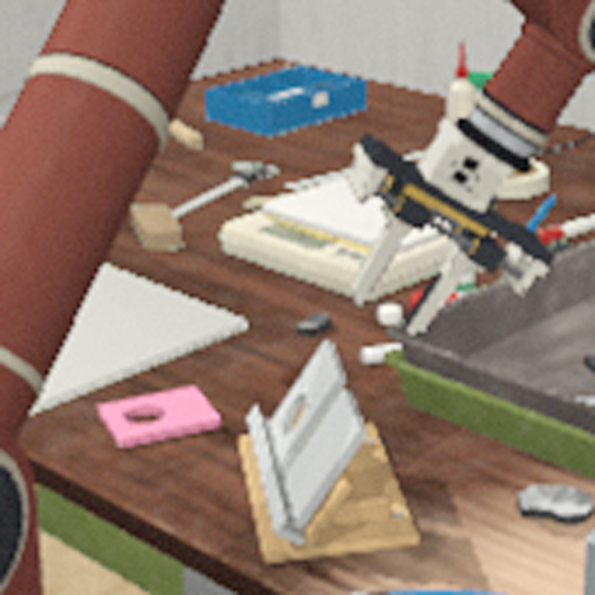

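The gripper is lined up up-slope of the holed plate, with fingertips at (365,295) and (415,330) in the scene crop. I'll check the alignment by overlaying the models.

Run:
```python
from h import *
import cv2
s,p,r=cur()
im=cv2.imread("pics/scene1.png")
def d(P,c):
    for q in (proj("scene",P)-[140,80]+.5)*3.5-.5: cv2.circle(im,tuple(int(round(v)) for v in q),2,c,-1)
d(p+r.apply([[x,y,84] for x in(-7.5,7.5) for y in (-23,23,-40,40)]),(0,255,0))
d(p+r.apply([[0,0,84],[0,0,140]]),(0,0,255))
d(PC+Rp.apply([[-5,40,50],[-5,-40,50],[5,-40,50],[5,40,50],[-5,0,-14]]),(255,0,0))
cv2.imwrite("pics/ov1.png",cv2.resize(im[220:520,200:480],None,fx=2,fy=2))
```

```text
(no output)
```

View pics/ov1.png

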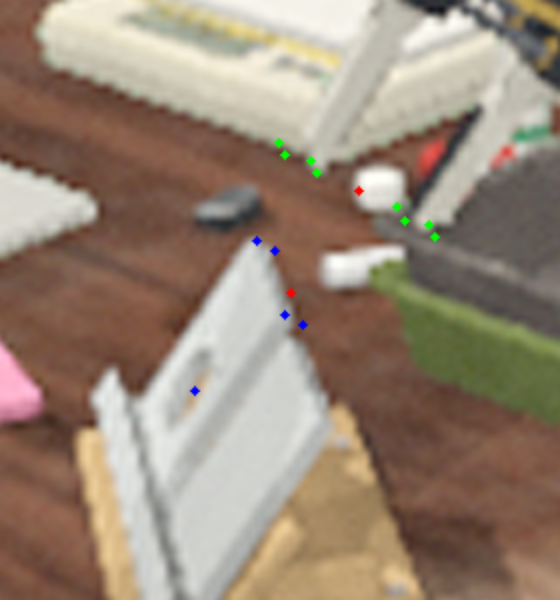

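servo_tool(moves=[0.0004, -0.0007, 0.0114, 0.02, -0.01, -0.08, 0.0005, -0.0007, 0.0114, 0.02, -0.02, -0.07, 0.0004, -0.0008, 0.0114, 0.02, -0.01, -0.08, 0.0004, -0.0007, 0.0114, 0.02, -0.02, -0.08, 0.0005, -0.0007, 0.0115, 0.02, -0.01, -0.08, 0.0004, -0.0007, 0.0114, 0.02, -0.01, -0.07, 0.0005, -0.0007, 0.0114, 0.02, -0.02, -0.08, 0, 0, 0, 0, 0, 0])

```text
time: 2.87
tcp_pos: [559.7, 189.4, 151.5]
ee_rot: [-0.266, 0.845, 0.444, -0.137]
contact_force: [-1.7, 0.0, -0.9]
gripper_width: 0.502
```

```bash
cat > look.py <<'E'
from h import *
from cell import cams
import cv2,sys
s,p,r=cur(); print(s["time"],p,s["contact_force"],s["gripper_width"])
x,y,w,h,k=map(int,sys.argv[2:7])
im=cams.get_image(sys.argv[1])[...,::-1]
im=cv2.resize(im[y:y+h,x:x+w],None,fx=k,fy=k,interpolation=cv2.INTER_CUBIC)
def d(P,c):
    for q in (proj(sys.argv[1],P)-[x,y]+.5)*k-.5: cv2.circle(im,tuple(int(round(v)) for v in q),2,c,-1)
if len(sys.argv)>8:
    g=s["gripper_width"]*46.5
    d(p+r.apply([[a,b,84] for a in(-7.5,7.5) for b in (-g,g,-g-17.5,g+17.5)]),(0,255,0))
cv2.imwrite(sys.argv[7],im)
E
python3 look.py scene 190 130 85 85 7 pics/s2.png o
python3 - <<'E'
from h import *
s,p,r=cur(); print(r.inv().apply(p-tcp_grasp(0)),np.degrees((r.inv()*toolrot(Rp)).as_rotvec()))
E
```

```text
2.8667 [559.72431728 189.38156955 151.53462828] [-1.68155174  0.02347356 -0.91452909] 0.5020942757232354
[ 3.91775978 -6.31750115 -8.4705904 ] [-0.3268015   0.11470791  0.62906235]
```

View pics/s2.png

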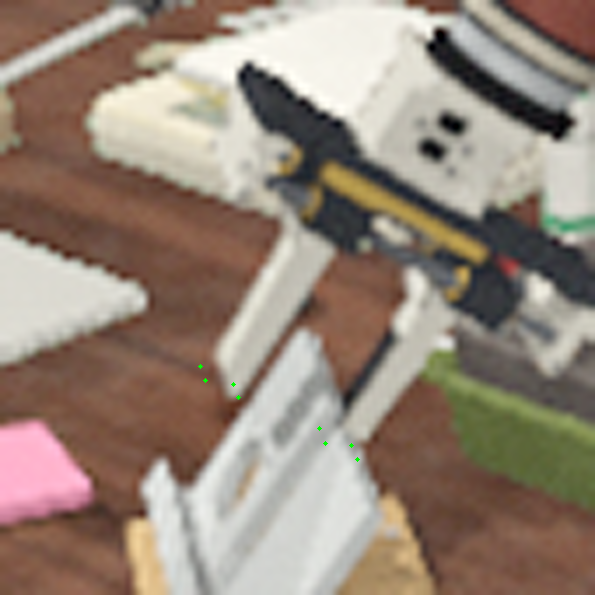

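servo_tool(moves=[-0.002, 0.003, 0, -0.16, 0.06, 0.31, -0.002, 0.003, 0, -0.16, 0.06, 0.31, 0, 0, 0, 0, 0, 0, 0, 0, 0, 0, 0, 0])

```text
time: 3.25
tcp_pos: [564.5, 180.6, 150.3]
ee_rot: [-0.262, 0.85, 0.438, -0.134]
contact_force: [0.9, -0.1, -0.6]
gripper_width: 0.495
```

```bash
python3 look.py scene 205 160 50 50 12 pics/s3.png o
python3 - <<'E'
from h import *
s,p,r=cur(); print(r.inv().apply(p-tcp_grasp(0)),np.degrees((r.inv()*toolrot(Rp)).as_rotvec()))
E
```

```text
3.25 [564.48976185 180.55779915 150.28929591] [ 0.89650452 -0.08763304 -0.64809181] 0.4950542341179687
[ -0.3410567    0.94381501 -10.83362012] [ 0.175657   -0.17533013 -0.05347244]
```

View pics/s3.png

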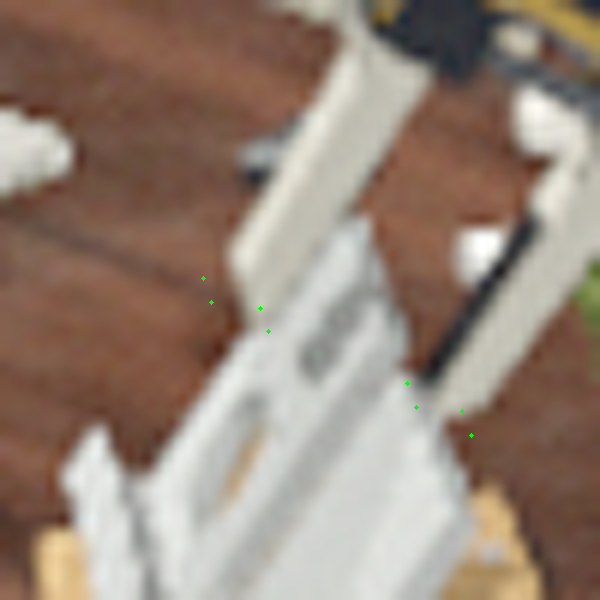

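Run:
```python
from h import *
s,p,r=cur()
f=lambda P:((proj("scene",P)-[205,160]+.5)*12-.5).round().tolist()
print("plate mid at tip level",f(PC+Rp.apply([0,0,25])),"corners",f(PC+Rp.apply([[-5,40,50],[5,40,50],[-5,-40,50],[5,-40,50],[-5,0,-14]])))
print("tip mid",f(p+r.apply([0,0,84])),"tool +y10:",f(p+r.apply([0,10,84])),"+z10",f(p+r.apply([0,0,94])),"+x10",f(p+r.apply([10,0,84])))
```

```text
plate mid at tip level [[333.0, 354.0]] corners [[344.0, 209.0], [376.0, 225.0], [393.0, 333.0], [426.0, 350.0], [239.0, 465.0]]
tip mid [[337.0, 357.0]] tool +y10: [[369.0, 373.0]] +z10 [[317.0, 388.0]] +x10 [[331.0, 341.0]]
```

servo_tool(moves=[0, -0.001, 0.004, 0, 0, 0, 0, -0.001, 0.004, 0, 0, 0, 0, -0.0005, 0.004, 0, 0, 0, 0, 0, 0, 0, 0, 0])

```text
time: 3.63
tcp_pos: [555.6, 187.5, 140.8]
ee_rot: [-0.263, 0.849, 0.439, -0.135]
contact_force: [-1.1, 0.9, 0.5]
gripper_width: 0.503
```

```bash
python3 look.py scene 205 160 50 50 12 pics/s4.png o
python3 - <<'E'
from h import *
s,p,r=cur(); print(r.inv().apply(p-tcp_grasp(0)),np.degrees((r.inv()*toolrot(Rp)).as_rotvec()))
E
```

```text
3.6333 [555.60705837 187.47735087 140.82982375] [-1.07131799  0.8751126   0.47554356] 0.5034102342752935
[-0.08834046 -2.46702633  2.66732675] [ 0.05579143 -0.06720864  0.00353235]
```

View pics/s4.png

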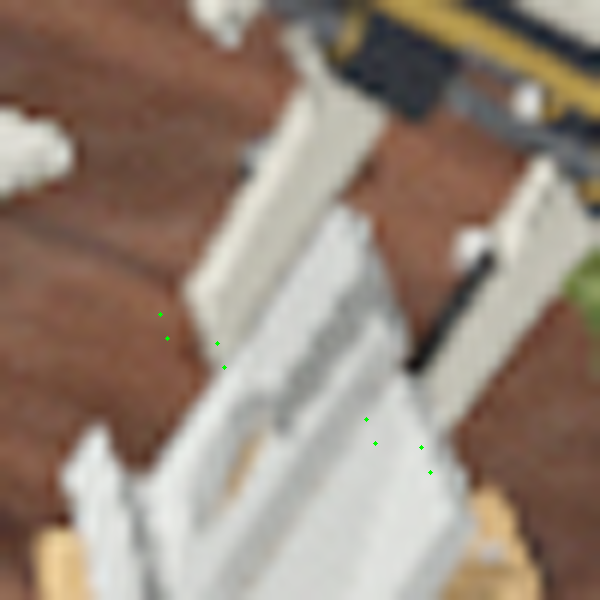

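servo_tool(moves=[0, 0, -0.002, 0, 0, 0, 0, 0, 0, 0, 0, 0, 0, 0, 0, 0, 0, 0, 0, 0, 0, 0, 0, 0], claw=0.22)

```text
time: 4.02
tcp_pos: [557.8, 185.8, 143.3]
ee_rot: [-0.262, 0.849, 0.439, -0.134]
contact_force: [0.6, -1.1, 0.2]
gripper_width: 0.265
```

```bash
python3 look.py scene 205 160 50 50 12 pics/s5.png o
```

```text
4.0167 [557.82466491 185.83867329 143.33174334] [ 0.57908159 -1.14209524  0.15552674] 0.2645192457938245
```

View pics/s5.png

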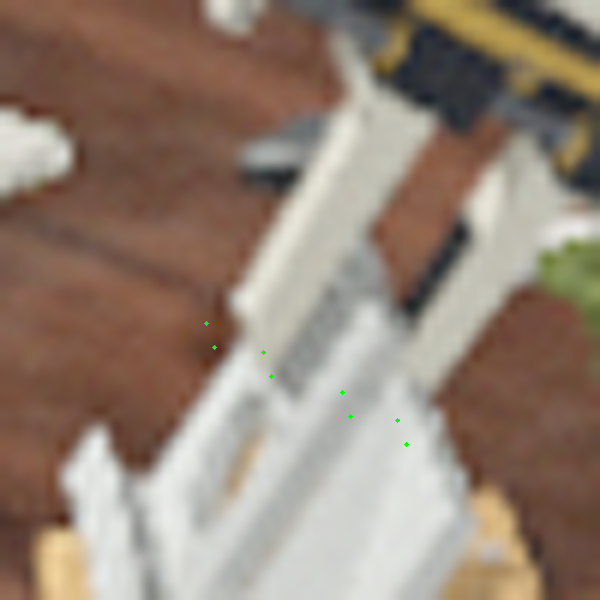

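Both fingers straddle the plate, so I'll close.

servo_tool(moves=[0, 0, 0, 0, 0, 0, 0, 0, 0, 0, 0, 0, 0, 0, 0, 0, 0, 0, 0, 0, 0, 0, 0, 0, 0, 0, 0, 0, 0, 0, 0, 0, 0, 0, 0, 0], claw=0.0)

```text
time: 4.57
tcp_pos: [556.1, 187.1, 144.5]
ee_rot: [-0.265, 0.848, 0.439, -0.136]
contact_force: [-2.5, 0.2, 5.7]
gripper_width: 0.103
```

```bash
python3 look.py scene 205 160 50 50 12 pics/s6.png o
python3 - <<'E'
from h import *
s,p,r=cur(); print(r.inv().apply(p-tcp_grasp(0)),np.degrees((r.inv()*toolrot(Rp)).as_rotvec()),s["moment"])
E
```

```text
4.5667 [556.11792198 187.13274081 144.45052802] [-2.49386315  0.19299034  5.74071121] 0.10338782022600099
[-0.07906443 -4.28952144 -0.15551592] [-0.22413823 -0.08939431  0.02601444] [0.15431007 0.83998491 0.07924585]
```

View pics/s6.png

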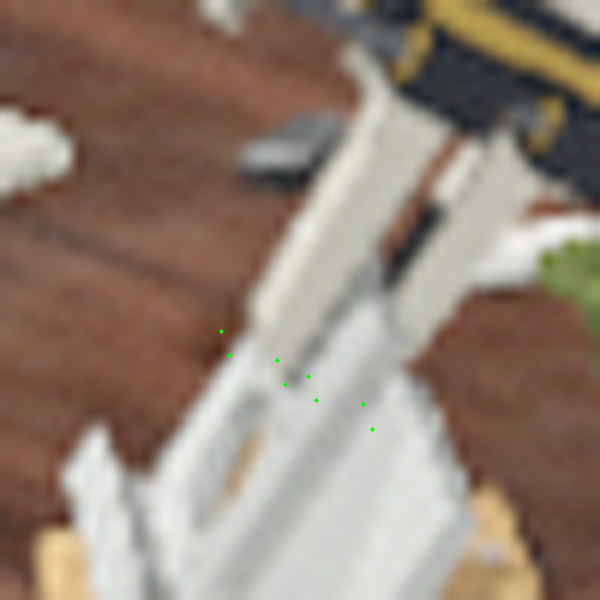

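Opening is 9.6 mm, so the 10 mm plate is gripped. I'll lift it up the slope.

servo_tool(moves=[0, 0, -0.005, 0, 0, 0, 0, 0, -0.01, 0, 0, 0, 0, 0, -0.015, 0, 0, 0, 0, 0, -0.02, 0, 0, 0, 0, 0, -0.02, 0, 0, 0, 0, 0, -0.02, 0, 0, 0, 0, 0, -0.015, 0, 0, 0, 0, 0, 0, 0, 0, 0, 0, 0, 0, 0, 0, 0])

```text
time: 5.37
tcp_pos: [606.4, 150.6, 229.8]
ee_rot: [-0.261, 0.85, 0.438, -0.134]
contact_force: [-0.3, -0.1, -2.9]
gripper_width: 0.106
```

```bash
python3 look.py scene 170 90 120 120 5 pics/s7.png o
```

```text
5.3667 [606.4491799  150.59585985 229.76065472] [-0.29670778 -0.13290126 -2.89066995] 0.10641049277093814
```

View pics/s7.png

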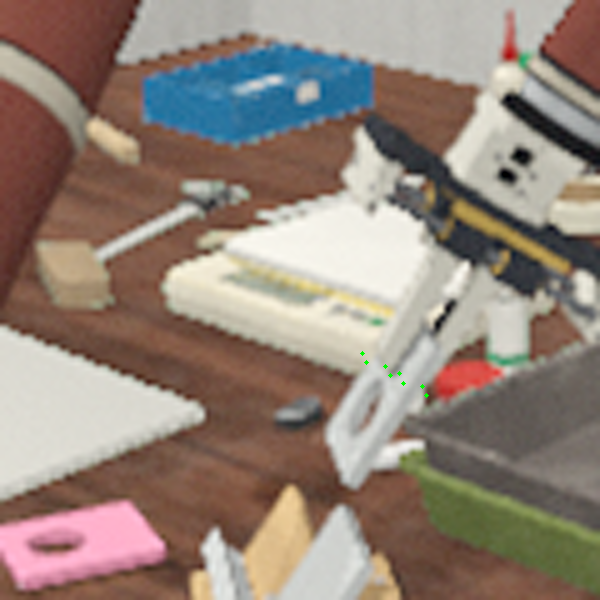

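Run:
```python
from h import *
s,p,r=cur()
up=p+[0,0,60]
plan(up,r,4)
tgt=np.array([476.5,-233,318.])
plan(tgt,toolrot(R.from_euler('z',.184)),20,up,r)
```

```text
dist 60.0 ang 0.0
0, -0.0084, -0.0124, 0, 0, 0, 0, -0.0085, -0.0124, 0, 0, 0, 0, -0.0084, -0.0124, 0, 0, 0, 0, -0.0085, -0.0124, 0, 0, 0

dist 406.5 ang 56.7
-0.0194, 0.004, -0.0045, -1.62, -0.69, -2.23, -0.0196, 0.0034, -0.0042, -1.61, -0.69, -2.22, -0.0198, 0.0028, -0.0038, -1.62, -0.68, -2.23, -0.0199, 0.0021, -0.0036, -1.62, -0.69, -2.22, -0.02, 0.0014, -0.0032, -1.62, -0.69, -2.23, -0.0201, 0.0007, -0.003, -1.61, -0.69, -2.23, -0.0201, -0, -0.0028, -1.62, -0.68, -2.22, -0.0202, -0.0007, -0.0025, -1.62, -0.69, -2.23, -0.0201, -0.0014, -0.0023, -1.61, -0.69, -2.23, -0.0201, -0.0022, -0.0021, -1.62, -0.69, -2.22, -0.0201, -0.0028, -0.0019, -1.62, -0.69, -2.23, -0.0199, -0.0036, -0.0018, -1.62, -0.68, -2.22

-0.0198, -0.0043, -0.0016, -1.61, -0.69, -2.23, -0.0196, -0.0051, -0.0016, -1.62, -0.69, -2.23, -0.0195, -0.0057, -0.0014, -1.62, -0.69, -2.22, -0.0192, -0.0065, -0.0014, -1.61, -0.68, -2.23, -0.019, -0.0071, -0.0014, -1.62, -0.69, -2.22, -0.0187, -0.0079, -0.0014, -1.62, -0.69, -2.23, -0.0184, -0.0085, -0.0013, -1.62, -0.69, -2.23, -0.018, -0.0092, -0.0014, -1.61, -0.68, -2.22
```

servo_tool(moves=[0, -0.0084, -0.0124, 0, 0, 0, 0, -0.0085, -0.0124, 0, 0, 0, 0, -0.0084, -0.0124, 0, 0, 0, 0, -0.0085, -0.0124, 0, 0, 0])

```text
time: 5.75
tcp_pos: [605.0, 152.2, 290.6]
ee_rot: [-0.262, 0.849, 0.439, -0.135]
contact_force: [0.9, 0.8, -2.3]
gripper_width: 0.108
```

servo_tool(moves=[-0.0194, 0.004, -0.0045, -1.62, -0.69, -2.23, -0.0196, 0.0034, -0.0042, -1.61, -0.69, -2.22, -0.0198, 0.0028, -0.0038, -1.62, -0.68, -2.23, -0.0199, 0.0021, -0.0036, -1.62, -0.69, -2.22, -0.02, 0.0014, -0.0032, -1.62, -0.69, -2.23, -0.0201, 0.0007, -0.003, -1.61, -0.69, -2.23, -0.0201, 0, -0.0028, -1.62, -0.68, -2.22, -0.0202, -0.0007, -0.0025, -1.62, -0.69, -2.23, -0.0201, -0.0014, -0.0023, -1.61, -0.69, -2.23, -0.0201, -0.0022, -0.0021, -1.62, -0.69, -2.22, -0.0201, -0.0028, -0.0019, -1.62, -0.69, -2.23, -0.0199, -0.0036, -0.0018, -1.62, -0.68, -2.22])

```text
time: 6.75
tcp_pos: [527.4, -78.9, 307.4]
ee_rot: [-0.109, 0.744, 0.657, -0.055]
contact_force: [0.4, 0.0, -1.6]
gripper_width: 0.106
```

servo_tool(moves=[-0.0198, -0.0043, -0.0016, -1.61, -0.69, -2.23, -0.0196, -0.0051, -0.0016, -1.62, -0.69, -2.23, -0.0195, -0.0057, -0.0014, -1.62, -0.69, -2.22, -0.0192, -0.0065, -0.0014, -1.61, -0.68, -2.23, -0.019, -0.0071, -0.0014, -1.62, -0.69, -2.22, -0.0187, -0.0079, -0.0014, -1.62, -0.69, -2.23, -0.0184, -0.0085, -0.0013, -1.62, -0.69, -2.23, -0.018, -0.0092, -0.0014, -1.61, -0.68, -2.22, 0, 0, 0, 0, 0, 0, 0, 0, 0, 0, 0, 0, 0, 0, 0, 0, 0, 0])

```text
time: 7.67
tcp_pos: [476.8, -231.3, 318.4]
ee_rot: [-0.001, 0.639, 0.769, 0.001]
contact_force: [0.5, 0.0, -2.8]
gripper_width: 0.105
```

```bash
python3 look.py scene 270 110 140 190 3 pics/s8.png o
python3 look.py top 300 110 120 120 5 pics/t8.png o
python3 - <<'E'
from h import *
s,p,r=cur(); print(s["joints"],np.degrees((r.inv()*toolrot(R.from_euler('z',.184))).as_rotvec()),s["moment"])
E
```

```text
7.6667 [ 476.84585991 -231.28526305  318.44293524] [ 0.54745091  0.01721183 -2.82270697] 0.10521224770956462
7.7167 [ 477.21708511 -230.98943351  318.33679238] [-0.06148387  0.39751403 -1.68669853] 0.1077768153493969
[ 0.1874521   0.4261343   0.32603264  1.75395254 -0.16165255  0.98923283
  0.76251398] [ 0.00070172 -0.15439794  0.16268665] [-0.02877017  0.00168974 -0.03053331]
```

View pics/s8.png

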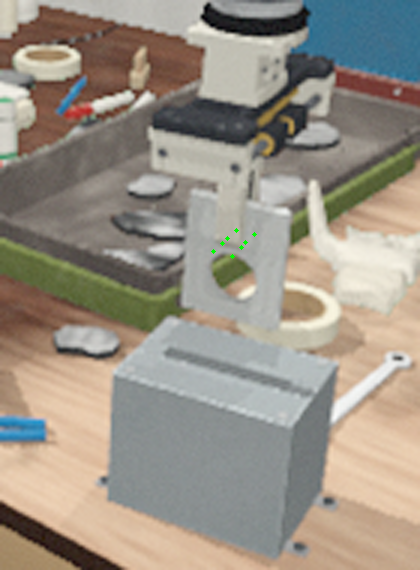

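View pics/t8.png

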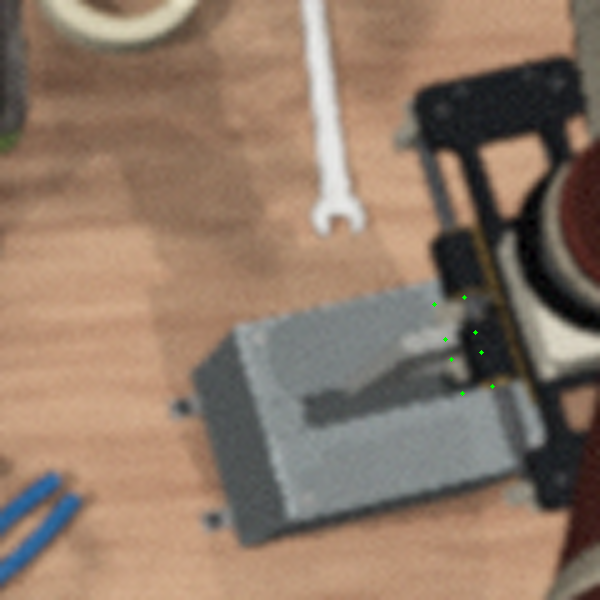

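```bash
python3 look.py scene 325 168 50 60 12 pics/s9.png
python3 - <<'E'
from h import *
s,p,r=cur()
f=lambda P:((proj("scene",P)-[325,168]+.5)*12-.5).round().tolist()
g=p+r.apply([0,0,65]); print(f(g+r.apply([[x,y,z] for y in(-5,5) for z in (-17,83) for x in (40,-40)])))
E
```

```text
7.7667 [ 477.36583189 -230.98326337  318.28983032] [ 0.12023526  0.07894694 -3.54365524] 0.10493064259467948
[[87.0, 69.0], [488.0, 158.0], [55.0, 527.0], [437.0, 629.0], [108.0, 51.0], [506.0, 139.0], [75.0, 507.0], [455.0, 608.0]]
```

View pics/s9.png

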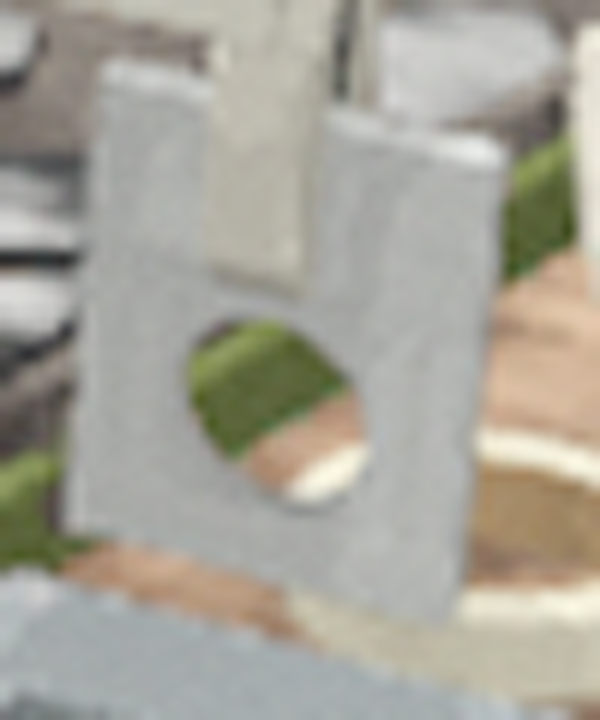

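servo_tool(moves=[-0.002, -0.0015, 0.008, 0, 0, 0, 0, 0, 0.01, 0, 0, 0, 0, 0, 0.01, 0, 0, 0, 0, 0, 0.008, 0, 0, 0, 0, 0, 0, 0, 0, 0, 0, 0, 0, 0, 0, 0])

```text
time: 8.32
tcp_pos: [475.4, -234.9, 281.6]
ee_rot: [-0.001, 0.639, 0.769, 0.0]
contact_force: [0.7, -0.4, -1.7]
gripper_width: 0.109
```

```bash
python3 look.py scene 300 185 90 75 8 pics/s10.png
python3 look.py top 340 160 70 60 9 pics/t10.png
```

```text
8.3167 [ 475.36385627 -234.87082128  281.59271035] [ 0.67100156 -0.43612752 -1.67419403] 0.1086367843376256
8.3667 [ 475.69118956 -235.11391993  282.28363892] [ 0.13096162 -0.1130099  -2.0704603 ] 0.10608037222910022
```

View pics/s10.png

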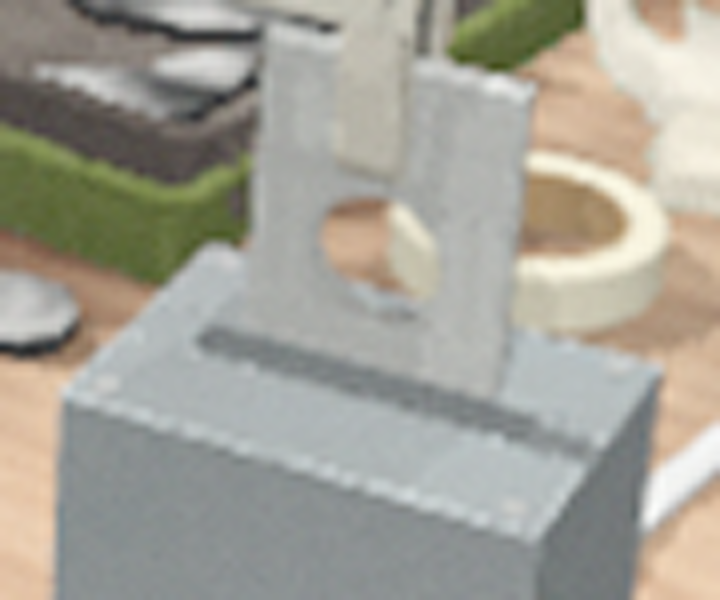

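View pics/t10.png

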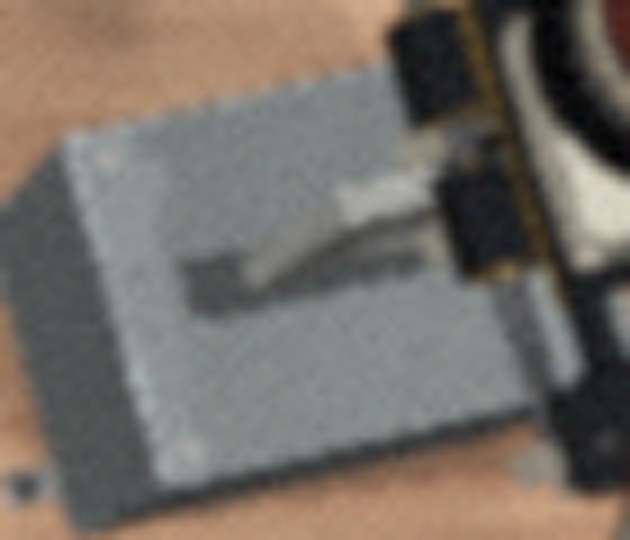

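Run:
```python
from h import *
from cell import cams
import cv2
s,p,r=cur(); print(p)
for n,(x,y,w,h,k) in dict(top=(355,172,36,28,20),scene=(318,212,60,36,13)).items():
    im=cams.get_image(n)[...,::-1]
    im=cv2.resize(im[y:y+h,x:x+w],None,fx=k,fy=k,interpolation=cv2.INTER_CUBIC)
    cv2.convertScaleAbs(im,im,1.5,0)
    def d(P,c):
        for q in (proj(n,P)-[x,y]+.5)*k-.5: cv2.circle(im,tuple(int(round(v)) for v in q),3,c,-1)
    g=p+r.apply([0,0,65])
    d(g+r.apply([[a,b,83] for a in(-40,40) for b in(-5,5)]),(0,255,0))
    B=np.array([476.5,-233,125]); Rb=R.from_euler('z',.184)
    d(B+Rb.apply([[a,b,0] for a in(-9,9) for b in(-52,52)]),(0,0,255))
    # plate if lowered to z=125 
    q=g+r.apply([[a,b,83] for a in(-40,40) for b in(-5,5)]); q[:,2]=125; d(q,(255,0,0))
    cv2.imwrite(f"pics/{n}11.png",im)
```

```text
[ 475.85532361 -235.24205772  282.69683347]
```

View pics/top11.png

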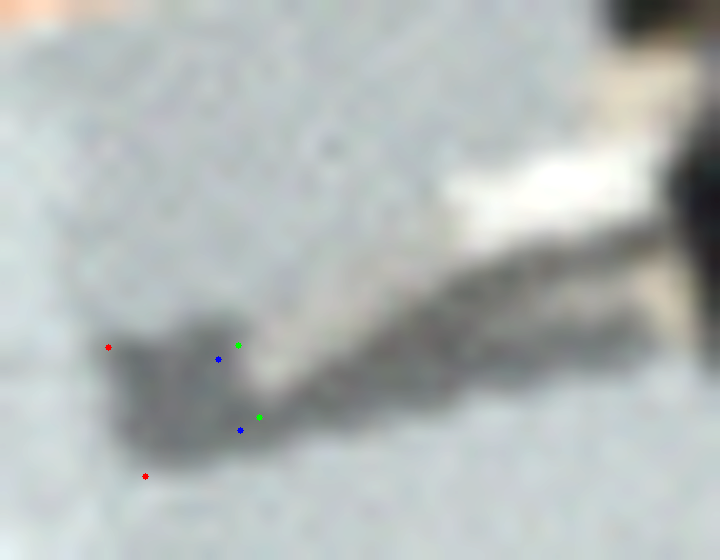

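View pics/scene11.png

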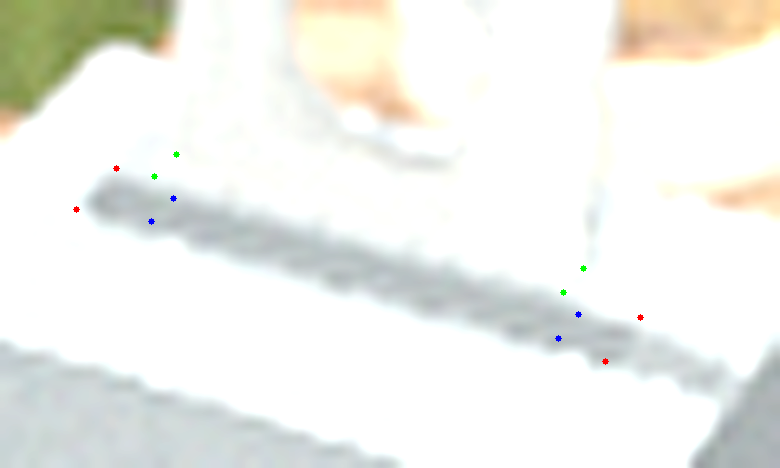

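servo_tool(moves=[0.002, -0.0015, 0, 0, 0, 0, 0, 0, 0.003, 0, 0, 0, 0, 0, 0.003, 0, 0, 0, 0, 0, 0.003, 0, 0, 0, 0, 0, 0, 0, 0, 0])

```text
time: 8.93
tcp_pos: [473.5, -233.1, 272.8]
ee_rot: [-0.001, 0.639, 0.769, 0.0]
contact_force: [0.1, -0.3, -2.6]
gripper_width: 0.106
```

```bash
python3 look.py scene 310 200 70 60 10 pics/s12.png
python3 look.py top 355 172 36 28 20 pics/t12.png
```

```text
8.9333 [ 473.46350099 -233.11535328  272.81439683] [ 0.0800649  -0.25725204 -2.62601905] 0.10596127344140889
8.9833 [ 473.5978816  -233.21025267  273.10086847] [ 0.18378951 -0.59438071 -1.80254801] 0.10450398059690023
```

View pics/s12.png

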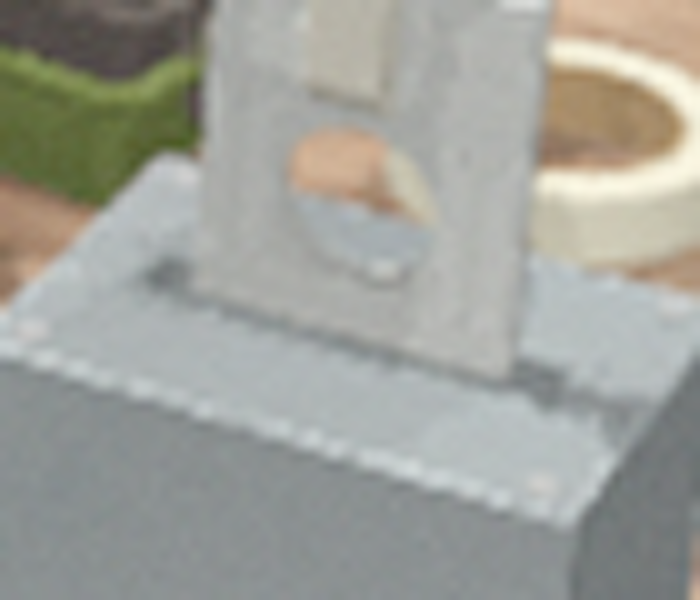

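View pics/t12.png

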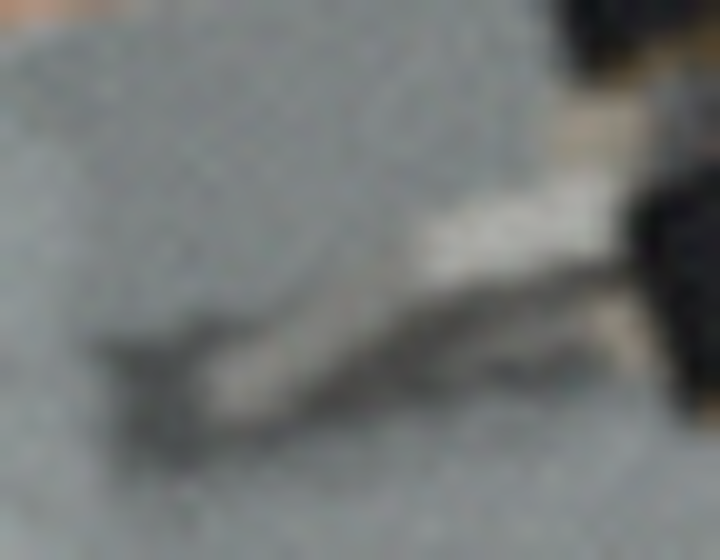

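Both views show the plate's bottom edge centred in the slot: the dark sliver is in front of the plate in the scene view, and the corner sits midway in the top view. I'll descend and watch the force.

servo_tool(moves=[0, 0, 0.003, 0, 0, 0, 0, 0, 0.003, 0, 0, 0, 0, 0, 0.003, 0, 0, 0, 0, 0, 0, 0, 0, 0])

```text
time: 9.37
tcp_pos: [473.5, -233.2, 263.8]
ee_rot: [-0.001, 0.639, 0.769, 0.0]
contact_force: [-0.1, 0.0, -3.5]
gripper_width: 0.106
```

servo_tool(moves=[0, 0, 0.003, 0, 0, 0, 0, 0, 0.003, 0, 0, 0, 0, 0, 0, 0, 0, 0])

```text
time: 9.62
tcp_pos: [473.5, -233.2, 257.9]
ee_rot: [-0.001, 0.639, 0.769, 0.0]
contact_force: [-0.2, 0.0, -2.0]
gripper_width: 0.107
```

```bash
python3 look.py scene 310 190 70 60 10 pics/s13.png
python3 look.py top 355 172 36 28 20 pics/t13.png
```

```text
9.6167 [ 473.54047515 -233.16483334  257.93422877] [-0.23431448  0.02924505 -2.00458188] 0.10740728684373563
9.6667 [ 473.64305724 -233.26650276  258.1969062 ] [ 0.95862708 -0.44012579 -1.92404562] 0.10446650295284093
```

View pics/s13.png

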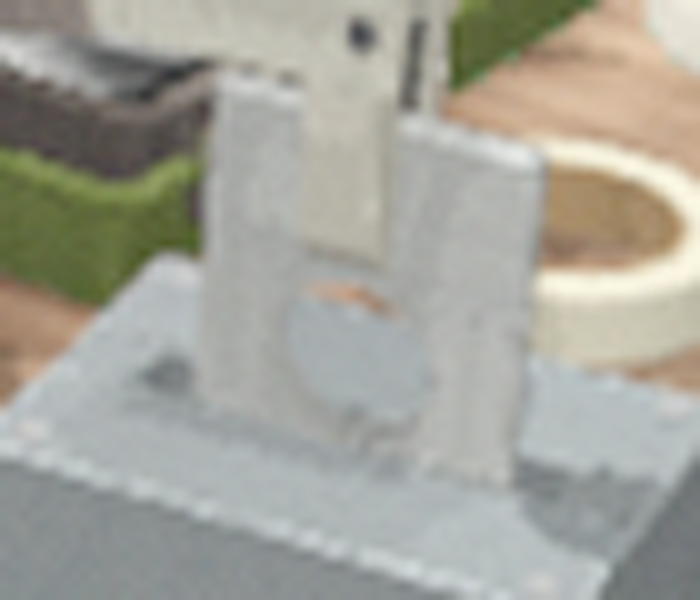

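View pics/t13.png

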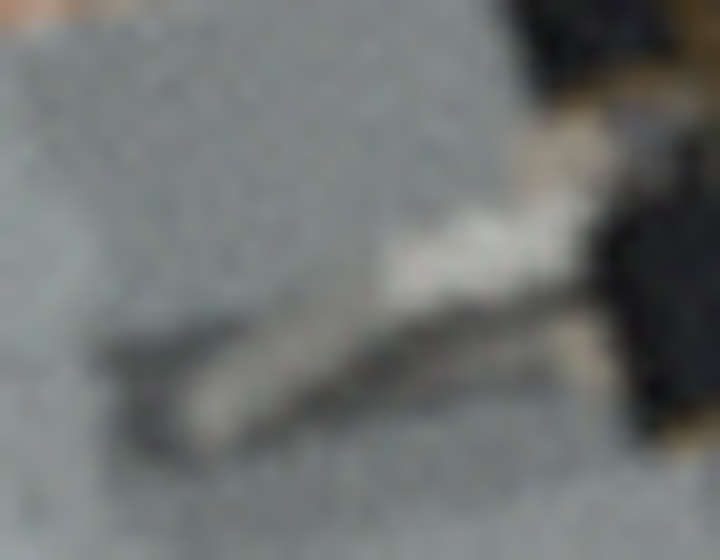

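The plate's lower edge is about 10–15 mm inside the slot with no contact force. I'll nudge it 1 mm off the front edge and keep lowering.

servo_tool(moves=[0, 0.001, 0.003, 0, 0, 0, 0, 0, 0.004, 0, 0, 0, 0, 0, 0.004, 0, 0, 0, 0, 0, 0, 0, 0, 0])

```text
time: 10.05
tcp_pos: [474.4, -232.8, 246.6]
ee_rot: [-0.001, 0.639, 0.769, 0.0]
contact_force: [-0.1, -0.1, -2.3]
gripper_width: 0.107
```

servo_tool(moves=[0, 0, 0.004, 0, 0, 0, 0, 0, 0.004, 0, 0, 0, 0, 0, 0.004, 0, 0, 0, 0, 0, 0.004, 0, 0, 0, 0, 0, 0, 0, 0, 0])

```text
time: 10.47
tcp_pos: [474.3, -232.9, 230.6]
ee_rot: [-0.001, 0.639, 0.769, 0.0]
contact_force: [-0.2, 0.4, -2.4]
gripper_width: 0.104
```

```bash
python3 look.py scene 310 190 70 60 10 pics/s14.png
```

```text
10.4667 [ 474.34981593 -232.87503761  230.57776357] [-0.175187    0.36829096 -2.363239  ] 0.10376309291385157
```

View pics/s14.png

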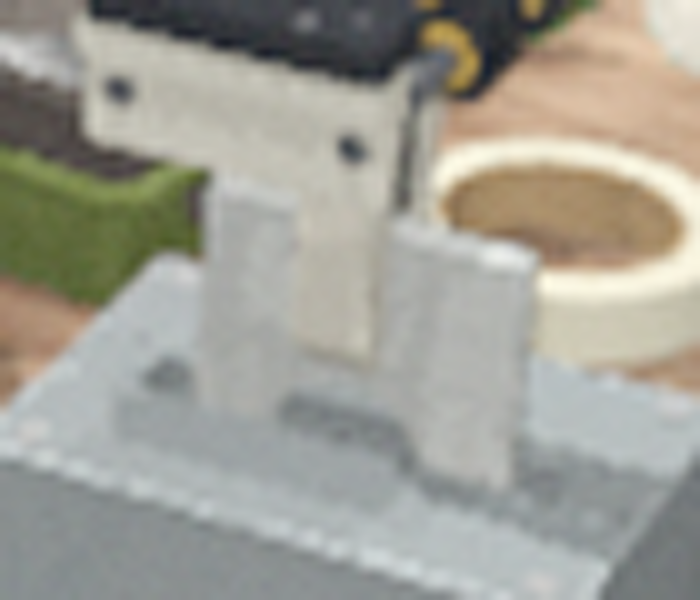

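servo_tool(moves=[0, 0, 0.004, 0, 0, 0, 0, 0, 0.004, 0, 0, 0, 0, 0, 0.004, 0, 0, 0, 0, 0, 0.003, 0, 0, 0, 0, 0, 0, 0, 0, 0])

```text
time: 10.93
tcp_pos: [474.4, -232.9, 215.8]
ee_rot: [-0.001, 0.639, 0.769, 0.0]
contact_force: [-0.2, -0.6, -2.1]
gripper_width: 0.109
```

```bash
python3 look.py scene 310 190 70 60 10 pics/s15.png
```

```text
10.9333 [ 474.44120702 -232.8744      215.75513465] [-0.21258483 -0.59341259 -2.05761058] 0.10936734995097859
```

View pics/s15.png

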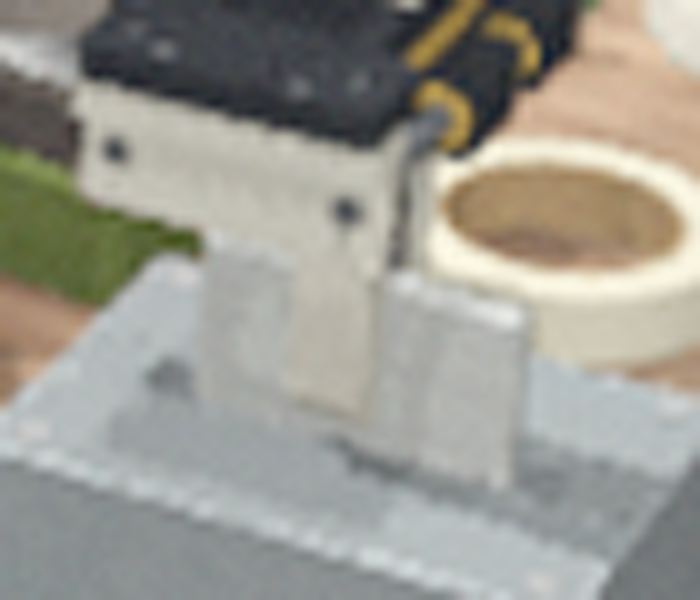

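servo_tool(moves=[0, 0, 0, 0, 0, 0, 0, 0, 0, 0, 0, 0, 0, 0, 0, 0, 0, 0, 0, 0, 0, 0, 0, 0, 0, 0, 0, 0, 0, 0, 0, 0, 0, 0, 0, 0], claw=0.4)

```text
time: 11.48
tcp_pos: [474.9, -233.2, 216.8]
ee_rot: [0.0, 0.639, 0.769, 0.001]
contact_force: [0.0, -0.6, -0.2]
gripper_width: 0.392
```

```bash
python3 look.py scene 310 190 70 60 10 pics/s16.png
```

```text
11.4833 [ 474.90661354 -233.1913526   216.78484357] [ 0.00540308 -0.58899492 -0.1959222 ] 0.39195049188091274
```

View pics/s16.png

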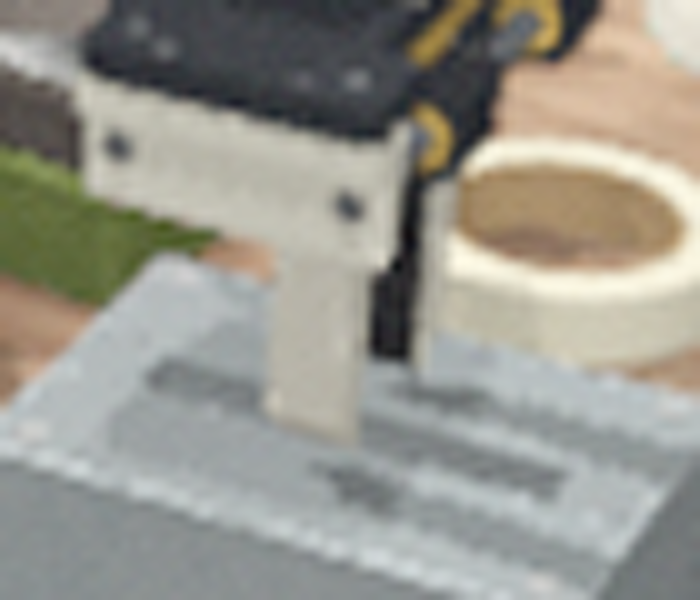

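The plate has dropped through and the slot is empty between the fingers. I'll retract.

servo_tool(moves=[0, 0, -0.01, 0, 0, 0, 0, 0, -0.02, 0, 0, 0, 0, 0, -0.03, 0, 0, 0, 0, 0, -0.03, 0, 0, 0, 0, 0, -0.03, 0, 0, 0, 0, 0, -0.03, 0, 0, 0, 0, 0, 0, 0, 0, 0, 0, 0, 0, 0, 0, 0])

```text
time: 12.2
tcp_pos: [475.1, -233.7, 369.1]
ee_rot: [0.002, 0.639, 0.769, 0.001]
contact_force: [1.0, 0.3, -1.7]
gripper_width: 0.401
```

```bash
python3 look.py scene 180 150 220 160 3 pics/s17.png
python3 look.py top 170 140 250 110 3 pics/t17.png
```

```text
12.2 [ 475.12673273 -233.74824461  369.05205839] [ 1.00292788  0.2875541  -1.65197467] 0.40116374637976115
12.25 [ 474.56044665 -233.23468486  367.31377831] [0.21767328 0.25633914 0.6535419 ] 0.39964649311836614
```

View pics/s17.png

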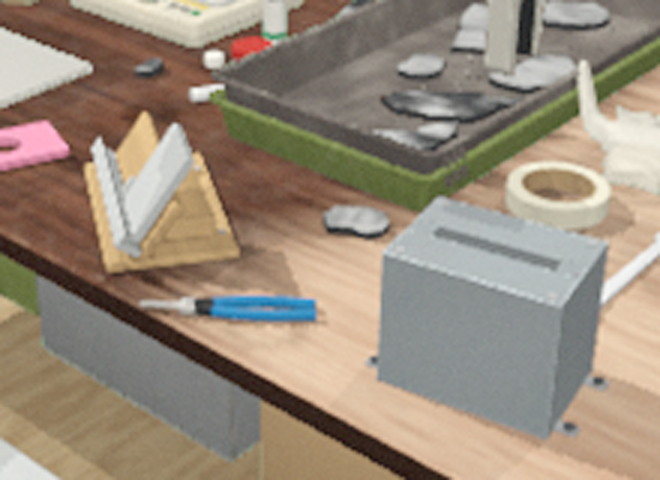

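View pics/t17.png

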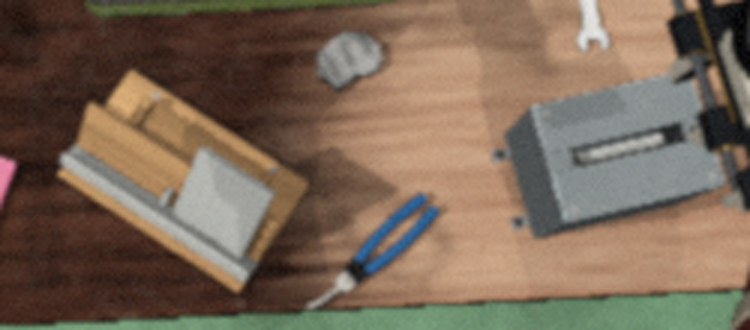

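The top view shows the plate's upper edge down inside the slot at about (625,150). In the scene view nothing stands above the lid, and the plain plate is still on the rest.

```bash
python3 -c "
from cell import ctrl; print(ctrl.close_job())"
```

```text
the job is handed in; nothing more can be done
None
```

The holed plate is posted: I pinched it by its free top, lifted it up the slope, turned it upright and lowered it through the slot. I let it go with the fingertips just above the lid, and it dropped right in. The job was handed in at about 12.3 s of the 48 s allowed.

- **Plate in the box:** the last scene picture shows nothing standing above the lid. The top picture shows the plate's upper edge down inside the slot. It seems to be standing on edge in there rather than lying flat, which I could not check further.
- **Plain plate:** it is still in its place on the rest, and the gripper is open and clear, about 150 mm above where it let go.
- **Forces:** every reading given after a move stayed under about 7 N.
- **What disagreed:** where the calibration put the hand differed from where the scene camera showed it by 1–3 pixels (about 2–5 mm). I corrected by eye for this at the grasp and at the slot. My first approach to the plate also came in about 7 mm off to the side, because I planned it while the arm was still settling; I corrected it before closing the gripper.

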